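# Seat the rotor on the mini centrifuge's spindle

## Task

Lift the dark centrifuge rotor out of its white stand by its red square grip, lower its tapered shank into the spindle in the open centrifuge bowl, and turn it there under light pressure until its grooves drop over the spindle's two brass dogs. Then press it gently down against the stiff ejector pin until it is fully home and upright, never dropping or forcing it, let go, and leave the other things on the bench where they are.

Things in the scene. Friction and masses are not known exactly. Their poses are not given: they have to be found in the camera images.
- rotor: Loose dark rotor, 0.36 to 0.54 kg, starting upright in the stand. Origin: centre of its steel flange's underside; z up its axis. Flange about 62 mm across, 8 mm thick; above it a disc 90 mm in diameter from 8 to 30 mm, a neck, and a red grip. Two crossed grooves 11 mm wide, 8 mm deep run through the axis in the underside, along the rotor's x and y: it fits the dogs every 90 degrees
- tip (a point): Tip of the rotor's round tapered steel shank, on its axis, 28 mm below the rotor's origin; 19 mm in diameter here, 31 mm at the flange. Rotor's axes
- grip (a point): Point on the rotor's axis 53 mm above its origin, where the red square grip is held: 28 x 28 mm, from 38 to 64 mm above the origin, flats facing the rotor's x and y. Rotor's axes
- stand: Fixed white block, 110 x 110 x 60 mm, with a 36 mm round hole 40 mm deep in the middle of its top, in which the rotor's shank hangs while the flange rests on the top. Origin: centre of its underside; z up
- centrifuge: Fixed white mini centrifuge, 180 x 180 mm, with an open round bowl 144 mm in diameter; body top 115 mm, black rim 119 mm above the bench. Origin: centre of its underside, on the spindle's axis; x away from its control panel, z up. In the bowl stands the dark steel spindle, 68 mm in diameter, with two brass dogs on its top face. Its bearing is damaged by contact forces above 45 N
- seat (a point): Centre of the spindle's top face, on its axis, 95 mm above the bench; axes of the centrifuge, not of the spindle. Mouth, 33 mm wide, of the tapered socket, 30 mm deep, same taper as the shank, with only 0.7 mm of play all round when home: held off centre, it wedges on one side. The rotor's origin is within 1 mm of it when home, and about 7 mm above it while the flange rides on the dogs
- dog_top (a point): Point on the spindle's axis at the height of the dogs' tops, 7 mm above the seat. The two dogs stand half a turn apart, each 8 mm wide, from 19 to 32 mm off the axis. The spindle stands at any angle, not measured (these are the centrifuge's axes); a brake of 0.35 N m holds it, so that under a light load (below about 15 N) the rotor slides round on the dogs without turning it
- pin (a point): Top of the brass ejector pin in the socket, on the axis, 24 mm below the seat. The shank's tip meets it 4 mm before the rotor is home. It has no spring: it needs about 12 N in all, rotor's weight included, to be pushed down, and stays where it is pushed. These 4 mm are not passed by the rotor's weight alone
- lid: Loose clear domed lid of the centrifuge, 156 mm in diameter, 58 mm high, origin at the centre of its underside. Bystander
- tube_rack: Loose white tube rack with capped tubes, 75 x 220 x 107 mm, long along its y, origin at the centre of its underside. Bystander
- reagent: Loose amber bottle, 70 mm in diameter, 150 mm high, origin at the centre of its underside. Bystander
- tip_box: Loose blue box with a clear top, 120 x 85 x 65 mm, origin at the centre of its underside. Bystander
- spare_rotor: Loose small blue rotor with a round white cap, 96 mm in diameter, 42 mm high, origin at the centre of its underside. Bystander, not the one to fit
- driver: Loose yellow-handled screwdriver lying between the stand and the centrifuge, 170 mm long, along its x. Bystander
- beaker: Loose glass beaker, 70 mm in diameter, 90 mm high, origin at the centre of its underside. Bystander
There are look-alikes about, which are no part of the job. What is shaped like the rotor but orange or pink is not meant.

How it is judged:
On the way, in this order (a step that is already met when the one before it is completed fails the run):
1. the rotor is lifted clear of its stand, held by the gripper (z of rotor in the frame of stand above 0.09 m and contact force between the fingers and rotor above 1 N), for 0.1 s.
2. the rotor is upright on the spindle with its grooves down over the dogs (z of rotor in the frame of seat below 0.0052 m and horizontal distance between rotor and seat below 0.004 m and angle between rotor's own z axis and vertical below 0.04 rad), for 0.05 s.
At the end, for the whole second after the job is handed in: The rotor is fully home on the spindle, dogs in its grooves: its origin within 1.5 mm in height and 2.5 mm sideways of the seat point, upright within 2 degrees, at rest and released (z of rotor in the frame of seat between -0.0015 and 0.0015 m and horizontal distance between rotor and seat below 0.0025 m and angle between rotor's own z axis and vertical below 0.035 rad and linear speed of rotor below 0.01 m/s and angular speed of rotor below 0.1 rad/s); the robot touches nothing.
It fails at once if the rotor is forced: it presses on the centrifuge with more than 45 N (contact force between rotor and centrifuge above 45 N).
It fails at once if the rotor is dropped: it falls faster than 0.3 m/s without being held (linear speed of rotor above 0.3 m/s and not (contact force between the fingers and rotor above 0.2 N)).
It fails at once if a bystander is moved by more than 20 mm (distance of any of lid, tube_rack, reagent, tip_box, spare_rotor, driver, beaker from where it was at the start of the episode above 0.02 m).
It also fails if it takes over 69 s, if anything falls off the work surface, if the arm or the gripper's body presses on something with over 40 N, if the wrist force passes 120 N, or if a joint passes its speed limit or range.

## Robot

A 6-joint arm with a two-finger parallel gripper is mounted at the origin on the work surface. World frame = base frame: x ahead of the robot, y to its left, z up, the work surface at z = 0. Lengths are in m, angles in rad, forces in N, time in s.
With the tool pointing down it reaches from about 0.225 to 0.875 m from the base axis. Payload 3.4 kg.
Tool frame: the origin (TCP) lies at the very end of the fingers, on their centre line; the grasp point (between the pads) lies 19 mm behind it; z points along the fingers, y is the line along which they close (so a half turn about z gives the same grasp; the last joint's range is limited). The gripper opens to 85 mm and grips with 20 to 120 N. Pads are 22 mm wide; open, the fingers measure 114 mm over their backs; the gripper's body (76 mm by 85 mm) begins 54 mm behind the grasp point. The pads swing forward as they close: fully open they stand 13 mm farther back than shut.
Start: joints at [1.097, 0.276, 1.505, -0, 1.361, -0.121], TCP at [0.199, 0.54, 0.231] pointing down, gripper open.
Joint ranges: [-2.89, 2.89], [-0.75, 2.08], [0.22, 2.7], [-1.18, 4.32], [0.11, 2.71], [-2.7, 2.7]. Speed limits (rad/s): [2.57, 2.57, 3.14, 3.14, 3.14, 3.14].

## Interface

Orientations are given as a rotation vector (axis times angle).
In Python, from cell import get_obs, grab_frame, get_calibration, job_done, find_in, trace, mark_of gives the robot as it stands. The module is installed in compiled form; this text tells all that it offers.
- The arm moves only by the tool carry_out, never from a script. Its argument "targets" is a list of rows, each a list of 7 numbers: the shift along the tool's x, y, z in m, then the turn, a rotation vector about the tool's x, y, z in degrees, then the opening, from -1 (shut) to 1 (fully open), so that 0 is half open. In form: [[tx, ty, tz, rx, ry, rz, grip], ...]. A call has exactly 8 rows; each row is the pose to reach, as a shift and turn from the pose commanded when the call began, along the tool's axes at that moment; what a row does not reach only later rows make up. A row lasts 1/10 s, in which the tool goes at most 50 mm and 8.59 degrees, less where a joint would pass 70% of its speed; a pose out of reach is approached as far as the arm can. A call with a gripper value outside its range is refused whole. The fingers move at their own pace and stop on an object; "force" is the grip in N (left out, the last holds). Time passes only in rows, so rows that repeat a pose let the fingers close, or fill a call up. It gives the time, the measured TCP pose, the force, the opening and the grip force at its end, in the units of the state.
- get_obs(): the state, without advancing time (a new reading comes with each control period).
- grab_frame(name): name is "scene" or "top" or "wrist"; returns (picture, depth): 480x640x3 uint8, red, green, blue; 480x640 float32, m along the optical axis (not along the pixel's ray), 0 where there is no reading.
- get_calibration(name): a dict with "K" (3x3 intrinsics, pixels), "D" ([k1, k2, p1, p2, k3] as OpenCV has them; the pictures are not rectified), "extrinsics" (4x4, takes a point from world to camera coordinates). Camera axes: x right, y down, z forward; pixel columns grow to the right and rows downward; lengths in m; the calibration is good to about 2 mm. A picture is of the moment at which its call begins: read the wrist's pose just before it. get_calibration takes no time and is no camera call; for the wrist camera it gives the pose at the moment of the call.
- job_done(): hands the job in; it is judged then, once.
Trained networks look in the newest picture that a camera, given by its name, has taken for a name from the list of things; names that differ only in an ending like _2 or _b are one class to them, and where a whole thing is asked for, a point or a joint stands for the part that bears it (a point fixed in the world has none). Each returns a list of dicts, best first, with "conf" (0 to 1); they miss things now and then, are a little off and sometimes report something else, mostly with a low value. They report only what shows in the picture. A call takes as long as a camera call. They do not tell look-alikes from the thing itself.
- find_in(camera, target): "xyz" ([x, y, z] in m, in world coordinates, good to about 4 mm: the middle of the surface that is visible of it).
- trace(camera, target): "pixels" (480x640 bool, what is visible of it).
- mark_of(camera, target): "xyz" ([x, y, z] in m, in world coordinates, good to about 4 mm: a listed point, or the origin of a listed thing).
The state is a dict: "time": time; "qpos": joint angles; "joint_velocities": joint speeds; "effort": joint torques, N m; "eef_pos": TCP position; "orientation": TCP orientation; "force": force on the tool from outside, world axes, zero at the start; "moment": the same for the moment, N m; "width": finger opening in m; "grasp_force": force on a finger pad.
Only numpy, scipy, OpenCV 4.12 (cv2) and the standard library are available. Lean on these libraries where they do the work, as an engineer would, in place of code of your own. Each camera call takes 0.05 s, during which the arm holds its last target. There are 200 camera calls.

## Working session

There is one attempt and no reset: what is moved stays moved. The work goes in short steps, Python scripts to look and compute and a tool call to move; the robot and the scene stay as the last step left them, time stands still between calls to the robot, and variables do not carry over. Pictures are saved under pics/ and viewed, at most 10 in all, crops included, and the job is handed in when it is done.

Besides the shell and the picture viewer there is one more tool, called after ">>>" by a JSON object that holds its "method" and its "body", one argument or row to a line. carry_out: Moves the arm, as the interface text tells. Its arguments: {"type":"object","properties":{"targets":{"type":"array"},"force":{"type":"number"}},"required":["targets"]}

```bash
mkdir -p pics
cat > h.py <<'E'
import numpy as np,cv2
from cell import *
from scipy.spatial.transform import Rotation as R
def save(n,im): cv2.imwrite(f'pics/{n}.png',cv2.cvtColor(im,cv2.COLOR_RGB2BGR))
def proj(cam,p):
    c=get_calibration(cam);E=np.array(c['extrinsics'])
    r,_=cv2.projectPoints(np.array(p,float).reshape(-1,1,3),cv2.Rodrigues(E[:3,:3])[0],E[:3,3],np.array(c['K']),np.array(c['D'],float));return r[:,0]
def cloud(cam,d,mask,c=None):
    c=c or get_calibration(cam);E=np.array(c['extrinsics']);v,u=np.nonzero(mask&(d>0))
    n=cv2.undistortPoints(np.stack([u,v],1).astype(float).reshape(-1,1,2),np.array(c['K']),np.array(c['D'],float))[:,0]
    z=d[v,u];P=np.c_[n*z[:,None],z];return (P-E[:3,3])@E[:3,:3]
E
python3 - <<'E'
from h import *
o=get_obs();print(o['time'],o['eef_pos'],o['orientation'],o['force'],o['width'])
ims=[]
for cam in('scene','top'):
    im,d=grab_frame(cam);ims.append(im)
    for t in('rotor','grip','stand','seat','centrifuge','spare_rotor','driver','reagent','tube_rack','beaker','lid','tip_box'):
        for r in mark_of(cam,t)[:3]: print(cam,t,round(r['conf'],2),np.round(r['xyz'],3),proj(cam,r['xyz'])[0].astype(int))
save('scene',ims[0]);save('top',ims[1])
E
```

```text
0.0 [0.1984486  0.53910307 0.23042347] [-5.51267525e-01 -3.09227623e+00  2.78214268e-03] [-0.34892332 -0.27815083 -0.83456325] 0.08550820368497099
scene rotor 0.77 [0.623 0.025 0.032] [311 267]
scene rotor 0.61 [0.559 0.173 0.056] [360 288]
scene rotor 0.56 [0.418 0.218 0.032] [413 284]
scene grip 0.91 [0.42  0.217 0.083] [414 271]
scene grip 0.6 [0.56  0.173 0.112] [361 274]
scene grip 0.56 [0.622 0.03  0.085] [312 255]
scene stand 0.91 [0.56  0.178 0.001] [360 303]
scene seat 0.82 [ 0.544 -0.21   0.091] [294 193]
scene centrifuge 0.67 [ 0.546 -0.206  0.002] [295 216]
scene centrifuge 0.66 [ 0.549 -0.209  0.103] [292 191]
scene centrifuge 0.3 [0.559 0.178 0.001] [360 302]
scene spare_rotor 0.82 [0.416 0.493 0.003] [482 366]
scene driver 0.72 [ 0.437 -0.01   0.   ] [359 242]
scene driver 0.63 [ 0.545 -0.209  0.09 ] [293 194]
scene reagent 0.58 [ 0.75  -0.218  0.   ] [233 238]
scene reagent 0.35 [ 0.547 -0.208  0.072] [293 199]
scene tube_rack 0.91 [ 0.756  0.047 -0.002] [272 300]
scene beaker 0.7 [0.636 0.42  0.003] [390 385]
scene lid 0.69 [ 0.578 -0.464 -0.001] [249 174]
scene tip_
[... 294 characters left out ...]
559 0.174 0.114] [263 243]
top grip 0.65 [0.414 0.219 0.084] [247 296]
top grip 0.62 [0.625 0.028 0.081] [317 224]
top stand 0.88 [ 0.555  0.169 -0.002] [269 251]
top stand 0.28 [ 0.579 -0.462  0.004] [481 247]
top seat 0.76 [ 0.544 -0.207  0.094] [399 252]
top centrifuge 0.94 [ 0.55  -0.207 -0.002] [396 255]
top spare_rotor 0.79 [0.412 0.493 0.002] [158 297]
top driver 0.69 [ 0.438 -0.003 -0.   ] [326 292]
top driver 0.49 [0.415 0.494 0.004] [158 296]
top reagent 0.59 [ 0.752 -0.22   0.002] [400 189]
top tube_rack 0.91 [ 0.758  0.048 -0.001] [311 186]
top beaker 0.64 [0.636 0.419 0.001] [187 223]
top lid 0.91 [ 0.578 -0.465 -0.001] [482 247]
top tip_box 0.87 [ 0.369 -0.527 -0.004] [504 318]
```

View pics/scene.png

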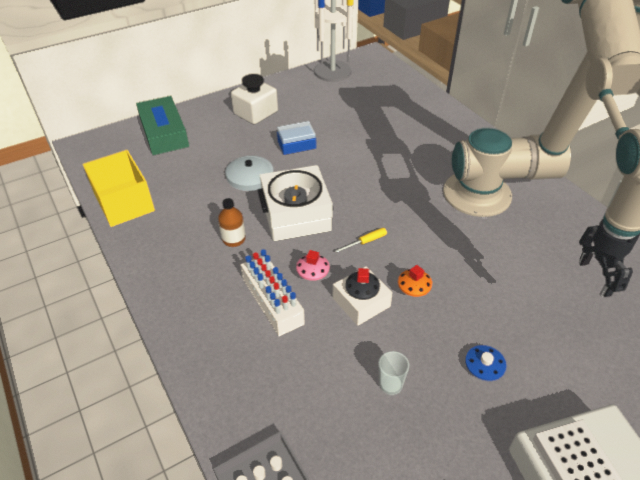

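View pics/top.png

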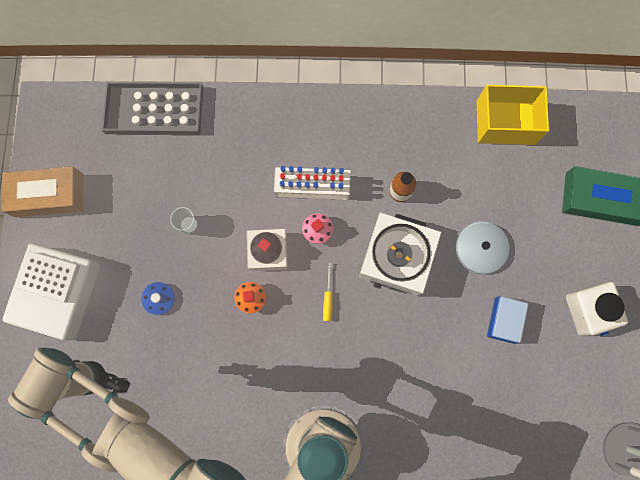

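The top view shows four rotor-like things: the dark rotor with red grip in the white stand (265,246), an orange one (250,297), a pink one (318,228) and the blue spare (158,298). By the description I want the dark one in the stand. I'll check it in a crop and measure the grip and dog angles.

```bash
cat >> h.py <<'E'
def redmask(im):
    h=cv2.cvtColor(im,cv2.COLOR_RGB2HSV);return ((h[...,0]<6)|(h[...,0]>174))&(h[...,1]>170)&(h[...,2]>90)
def brass(im):
    h=cv2.cvtColor(im,cv2.COLOR_RGB2HSV);return (h[...,0]>12)&(h[...,0]<32)&(h[...,1]>110)&(h[...,2]>90)
def tool(dxyz):
    o=get_obs();return R.from_rotvec(o['orientation']).inv().apply(dxyz)
E
python3 - <<'E'
from h import *
im,d=grab_frame('top')
save('crop',cv2.resize(im[195:320,215:455],None,fx=3.3,fy=3.3,interpolation=cv2.INTER_CUBIC))
P=cloud('top',d,redmask(im));P=P[(np.hypot(P[:,0]-.56,P[:,1]-.174)<.04)&(P[:,2]>.117)]
print(len(P),P.mean(0),cv2.minAreaRect(P[:,:2].astype(np.float32)))
Q=cloud('top',d,brass(im));Q=Q[np.hypot(Q[:,0]-.544,Q[:,1]+.208)<.05];print(len(Q),Q.mean(0),np.round(Q[::8],3))
o=get_obs();print(R.from_rotvec(o['orientation']).as_matrix().round(3),tool(np.array([.46,.174,.30])-o['eef_pos']))
E
```

```text
1 [0.55341394 0.18970568 0.12439634] ((0.5534139275550842, 0.18970568478107452), (0.0, 0.0), 0.0)
52 [ 0.54260716 -0.20701616  0.09322899] [[ 0.566 -0.185  0.094]
 [ 0.558 -0.186  0.104]
 [ 0.555 -0.185  0.09 ]
 [ 0.545 -0.21   0.066]
 [ 0.534 -0.223  0.1  ]
 [ 0.528 -0.226  0.101]
 [ 0.527 -0.235  0.095]]
[[-0.938  0.346  0.   ]
 [ 0.346  0.938  0.   ]
 [ 0.     0.    -1.   ]] [-0.37152894 -0.25278695 -0.06868712]
```

View pics/crop.png

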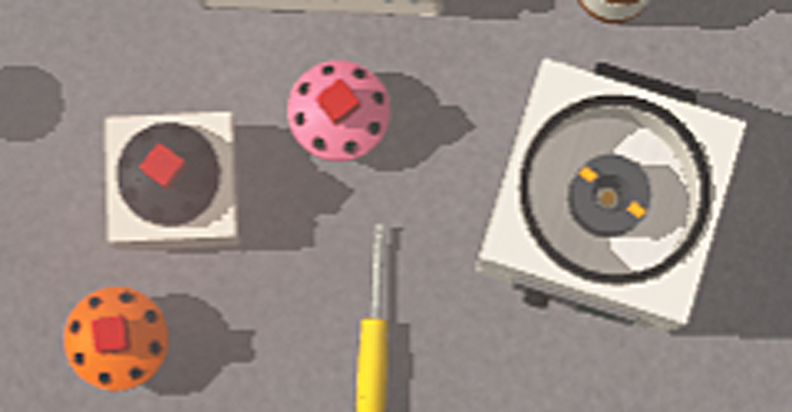

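The crop confirms it: the dark rotor with red grip at crop (162,165), and the dogs at (588,173) and (636,209), about 53° in the world. Moving over the stand.

>>> {"method": "carry_out", "body": {
  "targets": [
    [-0.43, -0.21, -0.05, 0, 0, 0, 1],
    [-0.43, -0.21, -0.05, 0, 0, 0, 1],
    [-0.43, -0.21, -0.05, 0, 0, 0, 1],
    [-0.43, -0.21, -0.05, 0, 0, 0, 1],
    [-0.43, -0.21, -0.05, 0, 0, 0, 1],
    [-0.43, -0.21, -0.05, 0, 0, 0, 1],
    [-0.43, -0.21, -0.05, 0, 0, 0, 1],
    [-0.43, -0.21, -0.05, 0, 0, 0, 1]
  ]
}}

```text
time: 2.15
eef_pos: [0.475, 0.2506, 0.2734]
orientation: [0.551, 3.092, 0.001]
force: [-0.0, 0.9, 0.5]
width: 0.085
grasp_force: 0.0
```

>>> {"method": "carry_out", "body": {
  "targets": [
    [-0.05, -0.03, 0, 0, 0, 8, 1],
    [-0.05, -0.03, 0, 0, 0, 12, 1],
    [-0.05, -0.03, 0, 0, 0, 12, 1],
    [-0.05, -0.03, 0, 0, 0, 12, 1],
    [-0.05, -0.03, 0, 0, 0, 12, 1],
    [-0.05, -0.03, 0, 0, 0, 12, 1],
    [-0.05, -0.03, 0, 0, 0, 12, 1],
    [-0.05, -0.03, 0, 0, 0, 12, 1]
  ]
}}

```text
time: 2.95
eef_pos: [0.51, 0.2074, 0.273]
orientation: [0.869, 3.019, 0.0]
force: [-0.2, 0.3, 0.4]
width: 0.0853
grasp_force: 0.0
```

Run:
```python
from h import *
o=get_obs();c=get_calibration('wrist');E=np.array(c['extrinsics'])
im,d=grab_frame('wrist');save('w1',im)
print(o['time'],o['eef_pos'],R.from_rotvec(o['orientation']).as_matrix().round(3).tolist(),'cam',-E[:3,:3].T@E[:3,3],E[2,:3])
for t in('rotor','grip'):
  for r in mark_of('wrist',t)[:2]: print(t,r['conf'],np.round(r['xyz'],4))
P=cloud('wrist',d,redmask(im),c);P=P[np.hypot(P[:,0]-.56,P[:,1]-.174)<.04];print(len(P))
if len(P):
  P=P[P[:,2]>P[:,2].max()-.006];print(len(P),P.mean(0),cv2.minAreaRect(P[:,:2].astype(np.float32)))
```

```text
2.95 [0.50996457 0.20744079 0.27300188] [[-0.847, 0.532, 0.0], [0.532, 0.847, 0.0], [-0.0, 0.0, -1.0]] cam [0.45383439 0.24332604 0.41621954] [ 0.22300552 -0.13909992 -0.96484183]
rotor 0.67 [0.4175 0.2204 0.0279]
rotor 0.6 [0.5637 0.1746 0.0597]
grip 0.82 [0.4204 0.2141 0.0792]
grip 0.76 [0.6254 0.0256 0.0796]
1555
1251 [0.55771753 0.17603825 0.12435515] ((0.5584731101989746, 0.1755518615245819), (0.027702849358320236, 0.027794942259788513), 55.00937271118164)
```

View pics/w1.png

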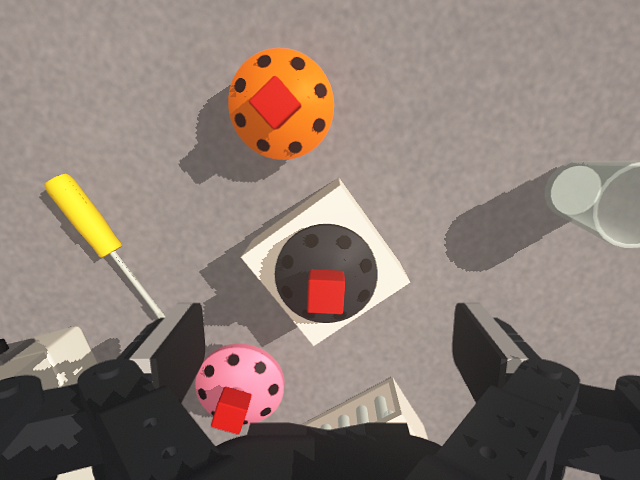

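The wrist view shows the grip at (326,292), squarely between the pads. It measures 27.8 mm across with its top at z=0.124, which matches the description. Descending.

>>> {"method": "carry_out", "body": {
  "targets": [
    [-0.04, -0.001, 0, 0, 0, 2, 1],
    [-0.058, -0.001, 0.02, 0, 0, 3, 1],
    [-0.058, -0.001, 0.06, 0, 0, 3, 1],
    [-0.058, -0.001, 0.1, 0, 0, 3, 1],
    [-0.058, -0.001, 0.13, 0, 0, 3, 1],
    [-0.058, -0.001, 0.155, 0, 0, 3, 1],
    [-0.058, -0.001, 0.17, 0, 0, 3, 1],
    [-0.058, -0.001, 0.178, 0, 0, 3, 1]
  ],
  "force": 60
}}

```text
time: 3.9
eef_pos: [0.558, 0.1749, 0.0931]
orientation: [-0.95, -2.992, 0.002]
force: [0.1, -0.2, 0.1]
width: 0.0855
grasp_force: 0.0
```

>>> {"method": "carry_out", "body": {
  "targets": [
    [0, 0, 0, 0, 0, 0, 1],
    [0, 0, 0, 0, 0, 0, -1],
    [0, 0, 0, 0, 0, 0, -1],
    [0, 0, 0, 0, 0, 0, -1],
    [0, 0, 0, 0, 0, 0, -1],
    [0, 0, 0, 0, 0, 0, -1],
    [0, 0, 0, 0, 0, 0, -1],
    [0, 0, 0, 0, 0, 0, -1]
  ],
  "force": 60
}}

```text
time: 4.7
eef_pos: [0.5593, 0.175, 0.0957]
orientation: [0.95, 2.993, 0.001]
force: [-2.0, -1.9, 5.5]
width: 0.027
grasp_force: 60.6
```

>>> {"method": "carry_out", "body": {
  "targets": [
    [0, 0, -0.005, 0, 0, 0, -1],
    [0, 0, -0.015, 0, 0, 0, -1],
    [0, 0, -0.03, 0, 0, 0, -1],
    [0, 0, -0.05, 0, 0, 0, -1],
    [0, 0, -0.07, 0, 0, 0, -1],
    [0, 0, -0.09, 0, 0, 0, -1],
    [0, 0, -0.11, 0, 0, 0, -1],
    [0, 0, -0.12, 0, 0, 0, -1]
  ],
  "force": 70
}}

```text
time: 5.5
eef_pos: [0.5594, 0.1753, 0.2165]
orientation: [0.95, 2.993, 0.002]
force: [-0.5, 0.3, -4.9]
width: 0.0269
grasp_force: 69.6
```

Run:
```python
from h import *
o=get_obs();print(o['time'],o['eef_pos'],R.from_rotvec(o['orientation']).as_matrix().round(3).tolist(),o['force'],o['moment'],o['width'])
im,d=grab_frame('scene')
for r in mark_of('scene','rotor')[:3]+mark_of('scene','tip')[:3]+mark_of('scene','seat')[:2]:print(r['conf'],r['xyz'])
im,d=grab_frame('top')
# rim circle of centrifuge: black rim z~.119
P=cloud('top',d,im.max(2)<60);P=P[(abs(P[:,2]-.119)<.006)&(np.hypot(P[:,0]-.545,P[:,1]+.208)<.1)]
from scipy.optimize import least_squares as ls
print(len(P),ls(lambda p:np.hypot(P[:,0]-p[0],P[:,1]-p[1])-p[2],[.545,-.208,.074],loss='soft_l1',f_scale=.002).x)
print(tool(np.array([.545,-.208,.23])-o['eef_pos']))
```

```text
5.5 [0.55942586 0.17530376 0.21653899] [[-0.817, 0.577, 0.002], [0.577, 0.817, 0.001], [-0.001, 0.002, -1.0]] [-0.51732944  0.34757286 -4.93018598] [ 0.02702425 -0.03716629 -0.00353498] 0.026926565620909438
0.83 [0.6254, 0.0286, 0.0331]
0.71 [0.416, 0.2181, 0.033]
0.59 [0.558, 0.1732, 0.183]
0.63 [0.6247, 0.0287, -0.0043]
0.55 [0.4403, -0.0091, -0.0008]
0.48 [0.5464, -0.2103, 0.1037]
0.89 [0.5433, -0.212, 0.0896]
288 [ 0.54323116 -0.20690605  0.07662539]
[-0.20920216 -0.32151047 -0.01328727]
```

>>> {"method": "carry_out", "body": {
  "targets": [
    [-0.01, -0.012, -0.005, 0, 0, 0, -1],
    [-0.03, -0.034, -0.01, 0, 0, 0, -1],
    [-0.06, -0.067, -0.02, 0, 0, 0, -1],
    [-0.09, -0.1, -0.03, 0, 0, 0, -1],
    [-0.12, -0.134, -0.033, 0, 0, 0, -1],
    [-0.15, -0.167, -0.033, 0, 0, 0, -1],
    [-0.18, -0.2, -0.033, 0, 0, 0, -1],
    [-0.21, -0.234, -0.033, 0, 0, 0, -1]
  ]
}}

```text
time: 6.55
eef_pos: [0.5949, -0.1398, 0.2472]
orientation: [-0.951, -2.993, 0.0]
force: [1.0, -0.2, -5.2]
width: 0.027
grasp_force: 69.6
```

>>> {"method": "carry_out", "body": {
  "targets": [
    [-0.03, -0.033, 0, 0, 0, 0, -1],
    [-0.055, -0.06, 0, 0, 0, 0, -1],
    [-0.07, -0.077, 0, 0, 0, 0, -1],
    [-0.078, -0.087, 0, 0, 0, 0, -1],
    [-0.078, -0.087, 0, 0, 0, 0, -1],
    [-0.078, -0.087, 0, 0, 0, 0, -1],
    [-0.078, -0.087, 0, 0, 0, 0, -1],
    [-0.078, -0.087, 0, 0, 0, 0, -1]
  ]
}}

```text
time: 7.35
eef_pos: [0.6092, -0.2515, 0.2482]
orientation: [-0.947, -2.995, -0.001]
force: [-0.5, 0.1, -4.8]
width: 0.0268
grasp_force: 69.6
```

Run:
```python
from h import *
o=get_obs();c=get_calibration('wrist')
im,d=grab_frame('wrist');save('w2',im);np.savez('w2',im=im,d=d,**{k:np.array(v) for k,v in c.items()})
print(o['time'],o['eef_pos'],R.from_rotvec(o['orientation']).as_matrix().round(3).tolist())
print([(r['conf'],np.round(r['xyz'],4)) for r in mark_of('wrist','seat')[:2]])
P=cloud('wrist',d,np.ones(d.shape,bool),c);P=P[(np.hypot(P[:,0]-.544,P[:,1]+.208)<.06)]
S=P[abs(P[:,2]-.095)<.004];print('spindle',len(S),np.median(S[:,2]),cv2.minEnclosingCircle(S[:,:2].astype(np.float32)))
Q=cloud('wrist',d,brass(im),c);Q=Q[(np.hypot(Q[:,0]-.544,Q[:,1]+.208)<.05)&(Q[:,2]>.098)]
l,ce=cv2.kmeans(Q[:,:2].astype(np.float32),2,None,(3,50,1e-5),5,2)[1:];n=ce[0]-ce[1];print('dogs',len(Q),np.median(Q[:,2]),ce,ce.mean(0),np.hypot(*n),np.degrees(np.arctan2(n[1],n[0])))
```

```text
7.35 [ 0.60917512 -0.2515001   0.24819365] [[-0.818, 0.575, 0.0], [0.575, 0.818, 0.001], [0.0, 0.001, -1.0]]
[(0.7, array([ 0.5511, -0.2113,  0.0924]))]
spindle 6042 0.09560337223497123 ((0.5458308458328247, -0.20567545294761658), 0.034121520817279816)
dogs 526 0.10259682004215484 [[ 0.531044   -0.22630447]
 [ 0.5604976  -0.18540011]] [ 0.54577076 -0.2058523 ] 0.050405156 -125.75613
```

View pics/w2.png

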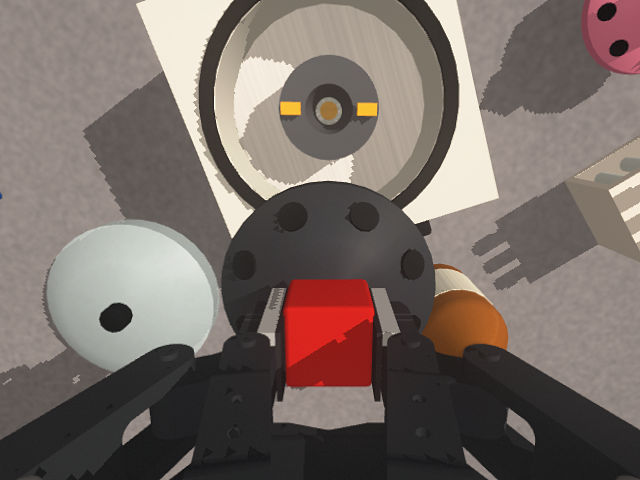

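The wrist view shows the spindle at (328,108) with the dogs at (290,108) and (367,109). The fitted radii (34 mm and 25 mm) match the description, and the dogs lie at 54.2° against the gripper's 54.9°. Next I'll measure where the rotor sits in the hand, from this same picture.

Run:
```python
from h import *
from scipy.optimize import least_squares as ls
z=np.load('w2.npz');im,d=z['im'],z['d'];c={k:z[k] for k in('K','D','extrinsics')}
o=get_obs();M=R.from_rotvec(o['orientation']);t=o['eef_pos']
P=cloud('wrist',d,redmask(im),c);P=P[np.hypot(*(P-t)[:,:2].T)<.03];L=M.inv().apply(P-t)
T=L[L[:,2]<L[:,2].min()+.004];print('grip in tool',len(T),np.median(T[:,2]),cv2.minAreaRect(T[:,:2].astype(np.float32)))
A=cloud('wrist',d,im.max(2)<120,c);A=M.inv().apply(A-t);A=A[(np.hypot(A[:,0],A[:,1])<.05)&(A[:,0]>.015)&(abs(A[:,2])<.03)]
zz=np.median(A[:,2]);print('disc z',zz,zz+.030)
B=A[abs(A[:,2]-zz)<.0025];h=cv2.convexHull(B[:,:2].astype(np.float32))[:,0];h=h[h[:,0]>.02]
print('disc',ls(lambda p:np.hypot(h[:,0]-p[0],h[:,1]-p[1])-.045,[0,0],loss='soft_l1',f_scale=.001).x,len(h))
pl=np.linalg.lstsq(np.c_[B[:,:2],np.ones(len(B))],B[:,2],rcond=None)[0];print('tilt',np.degrees(pl[:2]))
print('seat in tool',M.inv().apply(np.array([.5458,-.2058,.095])-t))
```

```text
grip in tool 7021 -0.02870139305305325 ((0.001208360306918621, 0.0010311063379049301), (0.027817247435450554, 0.028433846309781075), 89.94852447509766)
disc z 0.011081299825990841 0.04108129982599084
disc [-0.00468464  0.0003327 ] 13
tilt [ 2.53532589 -0.05718112]
seat in tool [0.07846757 0.00123352 0.15318669]
```

>>> {"method": "carry_out", "body": {
  "targets": [
    [0.02, 0, 0, 0, 0, 0, -1],
    [0.045, 0, 0, 0, 0, 0, -1],
    [0.065, 0, 0, 0, 0, 0, -1],
    [0.077, 0, 0.01, 0, 0, 0, -1],
    [0.077, 0, 0.03, 0, 0, 0, -1],
    [0.077, 0, 0.05, 0, 0, 0, -1],
    [0.077, 0, 0.07, 0, 0, 0, -1],
    [0.077, 0, 0.08, 0, 0, 0, -1]
  ]
}}

```text
time: 8.25
eef_pos: [0.5453, -0.2078, 0.1664]
orientation: [-0.948, -2.992, -0.001]
force: [-0.6, -0.4, -4.6]
width: 0.0269
grasp_force: 69.7
```

```bash
cat > st.py <<'E'
from h import *
o=get_obs();M=R.from_rotvec(o['orientation']);m=M.as_matrix()
print('t',o['time'],'tcp',o['eef_pos'].round(4),'oz-seat',round(o['eef_pos'][2]-.0357-.095,4),'yaw',np.degrees(np.arctan2(m[1,1],m[0,1])).round(2),'tilt',np.degrees(m[:2,2]).round(2))
print('F',np.round(o['force'],2),'Ftool',M.inv().apply(o['force']).round(2),'Mtool',M.inv().apply(o['moment']).round(3),o['width'],o['grasp_force'])
E
python3 - <<'E'
from h import *
exec(open('st.py').read())
c=get_calibration('wrist');im,d=grab_frame('wrist')
P=cloud('wrist',d,redmask(im),c);t=o['eef_pos'];P=P[np.hypot(*(P-t)[:,:2].T)<.03];L=M.inv().apply(P-t)
T=L[L[:,2]<np.percentile(L[:,2],5)+.003];pl=np.linalg.lstsq(np.c_[T[:,:2],np.ones(len(T))],T[:,2],rcond=None)[0];print('grip tilt',np.degrees(pl[:2]),len(T),T.mean(0))
E
```

```text
t 8.25 tcp [ 0.5453 -0.2078  0.1664] oz-seat 0.0357 yaw 54.83 tilt [-0.13  0.08]
F [-0.64 -0.4  -4.58] Ftool [ 0.28 -0.7   4.58] Mtool [-0.016  0.077  0.002] 0.026907318239103722 69.66220736503601
grip tilt [0.55799347 0.06154096] 7045 [ 0.00184198  0.00061427 -0.02867824]
```

>>> {"method": "carry_out", "body": {
  "targets": [
    [0, 0, 0.005, 0, 0, 0, -1],
    [0, 0, 0.01, 0, 0, 0, -1],
    [0, 0, 0.015, 0, 0, 0, -1],
    [0, 0, 0.019, 0, 0, 0, -1],
    [0, 0, 0.022, 0, 0, 0, -1],
    [0, 0, 0.024, 0, 0, 0, -1],
    [0, 0, 0.026, 0, 0, 0, -1],
    [0, 0, 0.026, 0, 0, 0, -1]
  ]
}}

```text
time: 9.1
eef_pos: [0.5461, -0.2088, 0.1416]
orientation: [-0.95, -2.994, -0.0]
force: [-0.4, 0.5, -3.8]
width: 0.0269
grasp_force: 69.6
```

```bash
python3 st.py
```

```text
t 9.1 tcp [ 0.5461 -0.2088  0.1416] oz-seat 0.0109 yaw 54.78 tilt [-0.02  0.01]
F [-0.4   0.48 -3.83] Ftool [0.6  0.17 3.83] Mtool [-0.007 -0.039  0.055] 0.02694184285164074 69.63990569114685
```

>>> {"method": "carry_out", "body": {
  "targets": [
    [0, 0.001, 0, 0, 0, 0, -1],
    [0, 0.001, 0.001, 0, 0, 0, -1],
    [0, 0.001, 0.002, 0, 0, 0, -1],
    [0, 0.001, 0.003, 0, 0, 0, -1],
    [0, 0.001, 0.004, 0, 0, 0, -1],
    [0, 0.001, 0.005, 0, 0, 0, -1],
    [0, 0.001, 0.005, 0, 0, 0, -1],
    [0, 0.001, 0.005, 0, 0, 0, -1]
  ]
}}

```text
time: 9.9
eef_pos: [0.5466, -0.2079, 0.1367]
orientation: [-0.95, -2.994, -0.0]
force: [-0.5, 0.1, -5.5]
width: 0.0268
grasp_force: 69.8
```

```bash
python3 st.py
python3 - <<'E'
from h import *
a=[]
for i in range(4):
    grab_frame('scene');o=get_obs();a.append(np.r_[o['eef_pos'],o['force']])
print(np.round(a,4),np.mean(a,0).round(4))
E
```

```text
t 9.9 tcp [ 0.5466 -0.2079  0.1367] oz-seat 0.006 yaw 54.79 tilt [-0.03  0.02]
F [-0.5  0.1 -5.5] Ftool [ 0.47 -0.21  5.5 ] Mtool [-0.02   0.095  0.003] 0.026796822733238586 69.79811310768127
[[ 0.5466 -0.2079  0.1367  0.406   0.2044 -4.5688]
 [ 0.5466 -0.2079  0.1367 -0.2996 -0.1013 -5.8825]
 [ 0.5466 -0.2079  0.1367 -0.0735  0.8994 -4.0726]
 [ 0.5466 -0.2079  0.1367 -1.2736  0.5901 -4.3273]] [ 0.5466 -0.2079  0.1367 -0.3102  0.3981 -4.7128]
```

>>> {"method": "carry_out", "body": {
  "targets": [
    [0, 0, 0.0005, 0, 0, 0, -1],
    [0, 0, 0.001, 0, 0, 0, -1],
    [0, 0, 0.0015, 0, 0, 0, -1],
    [0, 0, 0.002, 0, 0, 0, -1],
    [0, 0, 0.0025, 0, 0, 0, -1],
    [0, 0, 0.0025, 0, 0, 0, -1],
    [0, 0, 0.0025, 0, 0, 0, -1],
    [0, 0, 0.0025, 0, 0, 0, -1]
  ]
}}

```text
time: 10.9
eef_pos: [0.5467, -0.208, 0.1347]
orientation: [0.95, 2.994, 0.0]
force: [-2.4, 1.4, 1.0]
width: 0.0267
grasp_force: 70.3
```

```bash
python3 st.py; sed -i 's/^print/#/' /dev/null
```

```text
t 10.9 tcp [ 0.5467 -0.208   0.1347] oz-seat 0.004 yaw 54.79 tilt [0.   0.01]
F [-2.35  1.39  1.02] Ftool [ 2.72 -0.22 -1.02] Mtool [0.055 0.679 0.047] 0.02668587031435642 70.282541513443sed: couldn't edit /dev/null: not a regular file
```

>>> {"method": "carry_out", "body": {
  "targets": [
    [0.0005, 0, 0, 0, 0, 0, -1],
    [0.001, 0, 0, 0, 0, 0, -1],
    [0.001, 0, 0, 0, 0, 0, -1],
    [0.001, 0, 0, 0, 0, 0, -1],
    [0.001, 0, 0.0005, 0, 0, 0, -1],
    [0.001, 0, 0.001, 0, 0, 0, -1],
    [0.001, 0, 0.001, 0, 0, 0, -1],
    [0.001, 0, 0.001, 0, 0, 0, -1]
  ]
}}

```text
time: 11.7
eef_pos: [0.5466, -0.2079, 0.1345]
orientation: [0.95, 2.992, -0.001]
force: [-2.7, 1.5, 6.4]
width: 0.0271
grasp_force: 71.2
```

```bash
python3 st.py
```

```text
t 11.7 tcp [ 0.5466 -0.2079  0.1345] oz-seat 0.0038 yaw 54.79 tilt [ 0.1  -0.06]
F [-2.67  1.47  6.42] Ftool [ 3.02 -0.34 -6.42] Mtool [ 0.135  0.52  -0.005] 0.02707447556602746 71.22041344642639
```

>>> {"method": "carry_out", "body": {
  "targets": [
    [0, 0, 0.0005, 0, 0, 0, -1],
    [0, 0, 0.001, 0, 0, 0, -1],
    [0, 0, 0.0015, 0, 0, 0, -1],
    [0, 0, 0.0015, 0, 0, 0, -1],
    [0, 0, 0.0015, 0, 0, 0, -1],
    [0, 0, 0.0015, 0, 0, 0, -1],
    [0, 0, 0.0015, 0, 0, 0, -1],
    [0, 0, 0.0015, 0, 0, 0, -1]
  ]
}}

```text
time: 12.5
eef_pos: [0.5466, -0.2079, 0.1332]
orientation: [0.95, 2.992, -0.001]
force: [-2.8, 0.7, 8.7]
width: 0.0269
grasp_force: 71.4
```

```bash
python3 st.py
```

```text
t 12.5 tcp [ 0.5466 -0.2079  0.1332] oz-seat 0.0025 yaw 54.79 tilt [ 0.11 -0.06]
F [-2.76  0.66  8.66] Ftool [ 2.62 -1.05 -8.66] Mtool [0.119 0.564 0.039] 0.026897859326703206 71.36725544929504
```

>>> {"method": "carry_out", "body": {
  "targets": [
    [0.0005, 0, 0, 0, 0, 0, -1],
    [0.001, 0, 0, 0, 0, 0, -1],
    [0.001, 0, 0.0005, 0, 0, 0, -1],
    [0.001, 0, 0.001, 0, 0, 0, -1],
    [0.001, 0, 0.0015, 0, 0, 0, -1],
    [0.001, 0, 0.0015, 0, 0, 0, -1],
    [0.001, 0, 0.0015, 0, 0, 0, -1],
    [0.001, 0, 0.0015, 0, 0, 0, -1]
  ]
}}

```text
time: 13.3
eef_pos: [0.5464, -0.2077, 0.1325]
orientation: [0.949, 2.991, -0.002]
force: [-2.1, 1.1, 9.9]
width: 0.0273
grasp_force: 71.7
```

```bash
python3 st.py
```

```text
t 13.3 tcp [ 0.5464 -0.2077  0.1325] oz-seat 0.0018 yaw 54.8 tilt [ 0.21 -0.12]
F [-2.06  1.09  9.88] Ftool [ 2.27 -0.29 -9.89] Mtool [0.223 0.425 0.033] 0.027303776273671303 71.71512007713318
```

>>> {"method": "carry_out", "body": {
  "targets": [
    [0, 0, 0.0005, 0, 0, 0, -1],
    [0, 0, 0.001, 0, 0, 0, -1],
    [0, 0, 0.0015, 0, 0, 0, -1],
    [0, 0, 0.002, 0, 0, 0, -1],
    [0, 0, 0.002, 0, 0, 0, -1],
    [0, 0, 0.002, 0, 0, 0, -1],
    [0, 0, 0.002, 0, 0, 0, -1],
    [0, 0, 0.002, 0, 0, 0, -1]
  ]
}}

```text
time: 14.1
eef_pos: [0.5464, -0.2076, 0.1316]
orientation: [0.949, 2.99, -0.001]
force: [-4.2, 2.0, 15.0]
width: 0.0268
grasp_force: 72.5
```

```bash
python3 st.py
```

```text
t 14.1 tcp [ 0.5464 -0.2076  0.1316] oz-seat 0.0009 yaw 54.8 tilt [ 0.23 -0.13]
F [-4.17  1.98 15.04] Ftool [  4.48  -0.78 -15.06] Mtool [ 0.24   0.85  -0.018] 0.02681005739511172 72.48620867729187
```

>>> {"method": "carry_out", "body": {
  "targets": [
    [0.0003, 0, 0, 0, 0.2, 0, -1],
    [0.0005, 0, 0, 0, 0.4, 0, -1],
    [0.0005, 0, 0, 0, 0.4, 0, -1],
    [0.0005, 0, 0.0003, 0, 0.4, 0, -1],
    [0.0005, 0, 0.0005, 0, 0.4, 0, -1],
    [0.0005, 0, 0.001, 0, 0.4, 0, -1],
    [0.0005, 0, 0.001, 0, 0.4, 0, -1],
    [0.0005, 0, 0.001, 0, 0.4, 0, -1]
  ]
}}

```text
time: 14.9
eef_pos: [0.5465, -0.2075, 0.1308]
orientation: [-0.95, -2.994, -0.002]
force: [-2.2, 0.4, 16.3]
width: 0.027
grasp_force: 72.6
```

```bash
python3 st.py
```

```text
t 14.9 tcp [ 0.5465 -0.2075  0.1308] oz-seat 0.0001 yaw 54.8 tilt [-0.02  0.07]
F [-2.2   0.39 16.26] Ftool [  2.04  -0.94 -16.26] Mtool [0.17  0.648 0.015] 0.027031605112687457 72.58924126625061
```

>>> {"method": "carry_out", "body": {
  "targets": [
    [0, 0, 0.0003, 0, 0.1, 0, -1],
    [0, 0, 0.0006, 0, 0.2, 0, -1],
    [0, 0, 0.001, 0, 0.2, 0, -1],
    [0, 0, 0.001, 0, 0.2, 0, -1],
    [0, 0, 0.001, 0, 0.2, 0, -1],
    [0, 0, 0.001, 0, 0.2, 0, -1],
    [0, 0, 0.001, 0, 0.2, 0, -1],
    [0, 0, 0.001, 0, 0.2, 0, -1]
  ]
}}

```text
time: 15.7
eef_pos: [0.5465, -0.2076, 0.1308]
orientation: [-0.949, -2.991, -0.003]
force: [-4.2, 2.2, 20.7]
width: 0.0268
grasp_force: 73.3
```

```bash
python3 st.py
python3 - <<'E'
from h import *
im,d=grab_frame('scene');print([(r['conf'],np.round(r['xyz'],4)) for r in mark_of('scene','rotor')])
save('s3',cv2.resize(im[140:260,220:380],None,fx=4,fy=4,interpolation=cv2.INTER_CUBIC))
E
```

```text
t 15.7 tcp [ 0.5465 -0.2076  0.1308] oz-seat 0.0001 yaw 54.8 tilt [-0.15  0.16]
F [-4.21  2.18 20.66] Ftool [  4.78  -0.63 -20.64] Mtool [ 0.142  0.788 -0.037] 0.02677747777973896 73.2640278339386
[(0.86, array([ 0.5431, -0.2127,  0.0943])), (0.66, array([ 0.5769, -0.4642, -0.002 ])), (0.61, array([0.6226, 0.0284, 0.0319])), (0.58, array([0.4194, 0.2148, 0.0331]))]
```

View pics/s3.png

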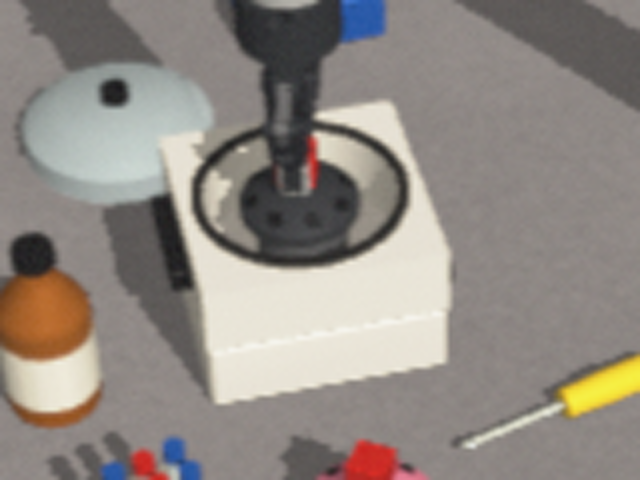

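It has reached a hard stop: z no longer changes under 25 N, and its height is 0.1 mm off home. The picture shows the rotor seated level in the bowl at (300,205). Unloading, then releasing.

>>> {"method": "carry_out", "body": {
  "targets": [
    [0, 0, -0.001, 0, 0, 0, -1],
    [0, 0, -0.002, 0, 0, 0, -1],
    [0, 0, -0.003, 0, 0, 0, -1],
    [0, 0, -0.0035, 0, 0, 0, -1],
    [0, 0, -0.0035, 0, 0, 0, -1],
    [0, 0, -0.0035, 0, 0, 0, -1],
    [0, 0, -0.0035, 0, 0, 0, -1],
    [0, 0, -0.0035, 0, 0, 0, -1]
  ],
  "force": 30
}}

```text
time: 16.6
eef_pos: [0.5464, -0.2074, 0.1309]
orientation: [-0.948, -2.989, -0.004]
force: [0.2, -0.0, 5.6]
width: 0.0271
grasp_force: 71.3
```

```bash
python3 st.py
```

```text
t 16.6 tcp [ 0.5464 -0.2074  0.1309] oz-seat 0.0002 yaw 54.79 tilt [-0.27  0.24]
F [ 0.16 -0.01  5.57] Ftool [-0.1   0.09 -5.57] Mtool [-0.037 -0.272  0.007] 0.02713598373290088 71.26859664916992
```

Still home with light pressure. Opening, then retreating.

>>> {"method": "carry_out", "body": {
  "targets": [
    [0, 0, -0.001, 0, 0, 0, -0.2],
    [0, 0, -0.001, 0, 0, 0, -0.1],
    [0, 0, -0.001, 0, 0, 0, 0.2],
    [0, 0, -0.001, 0, 0, 0, 0.5],
    [0, 0, -0.001, 0, 0, 0, 0.7],
    [0, 0, -0.001, 0, 0, 0, 0.7],
    [0, 0, -0.001, 0, 0, 0, 0.7],
    [0, 0, -0.001, 0, 0, 0, 0.7]
  ]
}}

```text
time: 17.4
eef_pos: [0.5448, -0.2066, 0.1309]
orientation: [-0.947, -2.985, -0.005]
force: [-0.1, 0.3, 0.5]
width: 0.0725
grasp_force: 0.0
```

>>> {"method": "carry_out", "body": {
  "targets": [
    [0, 0, -0.01, 0, 0, 0, 0.7],
    [0, 0, -0.025, 0, 0, 0, 0.7],
    [0, 0, -0.04, 0, 0, 0, 0.7],
    [0, 0, -0.06, 0, 0, 0, 0.7],
    [0, 0, -0.08, 0, 0, 0, 0.7],
    [0, 0, -0.1, 0, 0, 0, 0.7],
    [0, 0, -0.12, 0, 0, 0, 0.7],
    [0, 0, -0.12, 0, 0, 0, 0.7]
  ]
}}

```text
time: 18.2
eef_pos: [0.5475, -0.2082, 0.2546]
orientation: [-0.949, -2.992, -0.003]
force: [1.1, 0.2, 0.1]
width: 0.0726
grasp_force: 0.0
```

```bash
python3 st.py
python3 - <<'E'
from h import *
c=get_calibration('wrist');im,d=grab_frame('wrist');save('w4',im)
P=cloud('wrist',d,redmask(im),c);P=P[np.hypot(P[:,0]-.546,P[:,1]+.207)<.03];P=P[P[:,2]>np.percentile(P[:,2],95)-.004]
pl=np.linalg.lstsq(np.c_[P[:,:2]-P[:,:2].mean(0),np.ones(len(P))],P[:,2],rcond=None)[0]
print(len(P),'top z (want .159)',pl,cv2.minAreaRect(P[:,:2].astype(np.float32)))
E
```

```text
t 18.2 tcp [ 0.5475 -0.2082  0.2546] oz-seat 0.1239 yaw 54.79 tilt [-0.12  0.16]
F [1.07 0.16 0.13] Ftool [-0.78  0.74 -0.13] Mtool [ 0.026 -0.022  0.052] 0.07257717597881475 0.0
2054 top z (want .159) [0.00359436 0.00041664 0.1595836 ] ((0.545626163482666, -0.20643499493598938), (0.027294907718896866, 0.027607625350356102), 54.49382400512695)
```

View pics/w4.png

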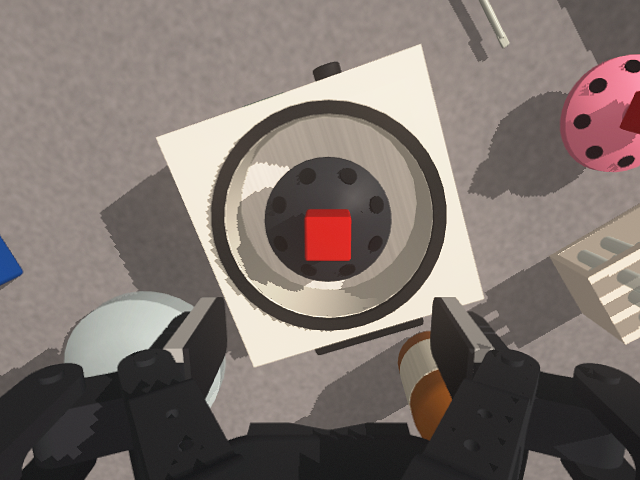

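The picture shows the rotor centred in the bowl at (328,220), with the gripper clear of it. The grip top is at 159.6 mm; this camera read the seat 0.6 mm high, so that is fully home.

```bash
python3 -c "
from cell import *
print(job_done())"
```

```text
the job is handed in; nothing more can be done
None
```

The rotor is fully home, upright and released on the spindle, no bystander was touched as far as I saw, and the job is handed in; I lined the grooves up with the dogs before lowering, so it went straight down over them and I never turned it on the dogs.

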